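Close the lid of the tube offcut box

TASK

The lid of the blue offcut box cannot close because the big copper-coloured tube lies on top of the two small tubes, above the yellow fill line. Lay the big tube flat on the box floor in the free space beside the small tubes, without dropping it. Then put the lid on: tuck one end under the yellow keeper bar with the lid tilted, lower the other end (do not let the lid fall) and press it down until the red spring catch snaps over it, leaving the lid fully home, all three tubes inside and the things around the box where they are.

Things in the scene. Friction and masses are not known exactly. Their poses are not given: they have to be found in the camera images.
- box: Blue open steel box, bolted to the bench (never moves), 191 (x) x 174 (y) x 70 mm high. Origin: centre of the underside, z up; +x runs from the keeper end (nearer the robot) to the catch end. Inner floor at z = 5 mm; cavity 167 (x) x 150 (y) mm, centred. A yellow fill line is painted inside, just below the seat.
- box_seat (a point): Centre of the lid's seat, 60 mm above the box's underside: a level ledge 8 mm wide all round, on which the lid's underside rests. Above it 4 mm walls rise 10 mm more round a recess of 183 (x) x 166 (y) mm centred here. Same axes as the box.
- keeper (a point): Middle of the lower inner edge of the fixed yellow keeper bar (120 mm along y, 5 mm thick) at the box's -x end: 14 mm above the seat, 14 mm in from the recess's -x wall. The lid cannot go in level: with its -x end down, tilted 8 to 15 degrees, it slides in under the bar towards -x until it meets the wall.
- catch (a joint): Red spring catch, 36 mm wide, in the middle of the box's +x end. In m: 0 = sprung out (closed), up to 0.010 = pushed back outwards (+x of the box). A lid end pressed down on its sloped face pushes it back, then it snaps over the lid. Spring 2 to 4.5 N; pressing the lid's end down past it takes about 5 to 12 N.
- catch_nose (a point): Middle of the catch's nose, its lowest inner edge. Sprung out it reaches 6.5 mm in over the recess, 8 mm above the seat (2 mm above a seated lid); from there the face slopes up and outwards to 22 mm above the seat.
- lid: Aluminium plate 180 (x) x 160 (y) x 6 mm, 0.3 to 0.5 kg, same either way round; starts flat on the bench, right way up. Origin: centre of its underside, z up. Dark bar handle along x: 90 mm long, 14 mm wide (y), z = 28 to 44 mm, on posts at x = -39 and +39 mm (12 mm long), free underneath between them.
- lid_handle (a point): Middle of the lid's handle bar, 36 mm above the lid's underside.
- big_tube: Copper-coloured square tube offcut, 40 x 40 mm, 120 mm long along x, 3 mm wall, 0.2 to 0.4 kg. Origin: centre of its underside, z up. It starts lying on the two small tubes.
- big_tube_end_a (a point): Centre of the big tube's -x end, 20 mm above its underside.
- big_tube_end_b (a point): Centre of the big tube's +x end, 20 mm above its underside.
- small_tube_1: Bright steel square tube offcut, 30 x 30 mm, 150 mm long along x, 0.25 kg, lying on the box floor along the box's +y wall. Origin: centre of its underside, z up.
- small_tube_2: Like small_tube_1, lying beside it towards the middle of the box. The free floor beside it is about 88 mm wide, at the box's -y side.
- spray_can: Bystander: green spray can standing on the bench, 60 mm diameter, 170 mm high. Origin: centre of its underside.
- pipe_ring: Bystander: dark steel pipe ring lying on the bench, 110 mm outside diameter, 50 mm high. Origin: centre of its underside.
- hammer: Bystander: hammer lying on the bench along its x. Origin: underside of its middle.
- wrench: Bystander: wrench lying on the bench along its x. Origin: underside of its middle.
Things that resemble listed ones, but are neither listed nor needed, are in the scene too. There is more than one size of the lid; the job needs the larger.

How it is judged:
On the way, in this order (a step that is already met when the one before it is completed fails the run):
1. the big tube lies flat below the fill line in the box's free space, released (z of each of big_tube_end_a, big_tube_end_b in the frame of box below 0.03 m and horizontal distance between big_tube and box below 0.085 m and contact force between the fingers and big_tube below 0.1 N), for 0.2 s.
2. the lid lies fully home on the seat with the catch sprung over it (z of lid in the frame of box between 0.057 and 0.0622 m and horizontal distance between lid and box below 0.007 m and angle between lid's own z axis and vertical below 0.02 rad and value of joint catch below 0.0015 m), for 0.2 s.
At the end, for the whole second after the job is handed in: The lid rests right way up on the seat (within 2 mm, level within 0.02 rad, centred within 7 mm), the catch sprung back over it (below 1.5 mm); the big tube lies flat in the box (end centres below 30 mm over its underside) and both small tubes are inside (all of step 2 and linear speed of lid below 0.02 m/s and z of each of big_tube_end_a, big_tube_end_b in the frame of box below 0.03 m and horizontal distance between each of big_tube, small_tube_1, small_tube_2 and box below 0.085 m and z of each of small_tube_1, small_tube_2 in the frame of box below 0.045 m); the robot touches nothing.
It fails at once if the big tube is dropped (falls free at more than 0.7 m/s) (linear speed of big_tube above 0.7 m/s and contact force between the fingers and big_tube below 0.05 N).
It fails at once if the lid is dropped (falls free at more than 0.7 m/s, or swings free at more than 3.5 rad/s) ((linear speed of lid above 0.7 m/s or angular speed of lid above 3.5 rad/s) and contact force between the fingers and lid below 0.05 N).
It fails at once if a bystander is moved by more than 30 mm (distance of any of spray_can, pipe_ring, hammer, wrench from where it was at the start of the episode above 0.03 m).
It also fails if it takes over 72 s, if anything falls off the work surface, if the arm or the gripper's body presses on something with over 40 N, if the wrist force passes 120 N, or if a joint passes its speed limit or range.

ROBOT

A 7-joint arm with a two-finger parallel gripper is mounted at the origin on the work surface. World frame = base frame: x ahead of the robot, y to its left, z up, the work surface at z = 0. Lengths are in m, angles in rad, forces in N, time in s.
With the tool pointing down it reaches from about 0.4 to 0.85 m from the base axis. Payload 10.4 kg.
Tool frame: the origin (TCP) lies at the centre of the arm's flange, where the gripper is bolted on; the fingertips stand arm.tip_extent ahead of it and the grasp point (between the pads) lies 164 mm ahead of it (arm.tip_extent is the distance from the TCP to the fingertips, in m); z points along the fingers, y is the line along which they close (so a half turn about z gives the same grasp; the last joint's range is limited). The gripper opens to 87 mm and grips with 3 to 60 N. Pads are 19 mm wide; open, the fingers measure 117 mm over their backs; the gripper's body (75 mm by 190 mm) begins 51 mm behind the grasp point.
Start: joints at [1.325, 0.332, -0.065, 1.46, 0.022, 1.35, -0.088], TCP at [0.138, -0.61, 0.405] pointing down, gripper open.
Joint ranges: [-2.6, 2.6], [-0.5, 2.12], [-1.47, 1.34], [0.16, 2.42], [-1.27, 4.41], [0.06, 2.06], [-2.6, 2.6]. Speed limits (rad/s): [2.22, 2.22, 2.79, 2.79, 3.14, 3.14, 3.14].

INTERFACE

Orientations are given as a unit quaternion [x, y, z, w].
In Python, from station import arm, read_camera, camera_params gives the robot as it stands.
- The arm moves only by the tool drive_tool, never from a script. Its argument "moves" is a list of rows, each an object of numbers: "x", "y", "z": the shift along the world's x, y, z in mm; "yaw": the turn about the world's z in degrees. A call has 1 to 10 rows; each row shifts and turns the commanded pose from where the row before left it; what a row does not reach is not made up. A row lasts 1/10 s, in which the tool goes at most 50 mm and 8.59 degrees, less where a joint would pass 70% of its speed; a pose out of reach is approached as far as the arm can. A call with a gripper value outside its range is refused whole. "jaw" is the finger opening in mm, from 0 to 87, set as the call begins (left out, the last holds). The fingers move at their own pace and stop on an object; "force" is the grip in N (left out, the last holds). Time passes only in rows, so rows that do not move let the fingers close. It gives the time, the measured TCP pose, the force, the opening and the grip force at its end, in the units of the state.
- arm.observe(): the state, without advancing time (a new reading comes with each control period).
- read_camera(name): name is "scene" or "top"; returns (picture, depth): 420x560x3 uint8, red, green, blue; 420x560 float32, m along the optical axis (not along the pixel's ray), 0 where there is no reading.
- camera_params(name): a dict with "intrinsics" (3x3 intrinsics, pixels), "R" (3x3) and "t" (3): a world point X has camera coordinates R X + t. Camera axes: x right, y down, z forward; pixel columns grow to the right and rows downward; lengths in m; the calibration is good to about 2 mm. A picture is of the moment at which its call begins. camera_params takes no time and is no camera call.
- arm.close_job(): hands the job in; it is judged then, once.
The state is a dict: "time_s": time; "joint_positions": joint angles; "qd": joint speeds; "tau": joint torques, N m; "eef_pos": TCP position; "tool_rot": TCP orientation; "wrist_force": force on the tool from outside, world axes, zero at the start; "ft_torque": the same for the moment, N m; "finger_gap": opening from 0.0 (shut) to 1.0 (fully open); "grasp_force": force on a finger pad.
Only numpy, scipy, OpenCV 4.12 (cv2) and the standard library are available. Lean on these libraries where they do the work, as an engineer would, in place of code of your own. Each camera call takes 0.05 s, during which the arm holds its last target. There are 200 camera calls.

## Working session

There is one attempt and no reset: what is moved stays moved. The work goes in short steps, Python scripts to look and compute and a tool call to move; the robot and the scene stay as the last step left them, time stands still between calls to the robot, and variables do not carry over. Pictures are saved under pics/ and viewed, at most 10 in all, crops included, and the job is handed in when it is done.

Besides the shell and the picture viewer there is one more tool, called after "Call:" as name(argument=value, ...) on one line, values as JSON. drive_tool: Moves the arm, as the interface text tells. Its arguments: {"type":"object","properties":{"moves":{"type":"array"},"jaw":{"type":"number"},"force":{"type":"number"}},"required":["moves"]}

```bash
mkdir -p pics; ls; cat > h.py <<'E'
import numpy as np, cv2
from station import arm, read_camera, camera_params
def grab(n):
    p,d=read_camera(n); c=camera_params(n); K,R,t=map(np.array,(c["intrinsics"],c["R"],c["t"]))
    v,u=np.mgrid[0:420,0:560]
    X=np.stack([(u-K[0,2])/K[0,0]*d,(v-K[1,2])/K[1,1]*d,d],-1)
    W=(X-t.ravel())@R   # R^T(X-t)
    W[d==0]=np.nan
    return p,W
def save(n,p): cv2.imwrite("pics/"+n,p[...,::-1])
E
python3 - <<'E'
from h import *
p,W=grab("top"); q,V=grab("scene")
np.savez("a.npz",p=p,W=W,q=q,V=V)
save("top0.png",p); save("scene0.png",q)
s=arm.observe(); print(s, arm.tip_extent)
print(W[210,280],V[210,280],W[0,0],W[0,559],W[419,0],W[419,559])
E
```

```text
pics
{'time_s': 0.1, 'joint_positions': array([ 1.32538384,  0.33279808, -0.06471224,  1.46082748,  0.02159414,
        1.34989101, -0.08852042]), 'qd': array([-6.73672585e-04, -1.43689480e-03, -1.61112813e-04,  1.25602605e-05,
       -1.08178292e-03, -1.62262310e-04, -5.16394756e-04]), 'tau': array([ 2.18413363e-03, -6.24544072e+01,  2.50554486e-02, -3.90717709e+01,
       -6.14521466e-02,  3.65642295e-02,  9.92429409e-05]), 'eef_pos': array([ 0.13809939, -0.60944215,  0.40405426]), 'tool_rot': array([ 9.93800083e-01,  1.11180115e-01, -9.04373717e-05, -6.07680672e-04]), 'wrist_force': array([-0.62806536,  0.43000451, -1.06323988]), 'ft_torque': array([0.01787703, 0.02741852, 0.00358349]), 'grasp_force': 0.0, 'finger_gap': 0.994571033850189} 0.1822
[ 0.55598545 -0.00374279  0.00332035] [0.48704021 0.11012082 0.00210632] [ 1.80220645  1.37368271 -0.7542811 ] [ 1.76209686 -1.42397455 -0.74282248] [-0.01703622  0.77183226 -0.00294101] [ 0.10244473 -0.40286967  0.65780508]
```

View pics/top0.png

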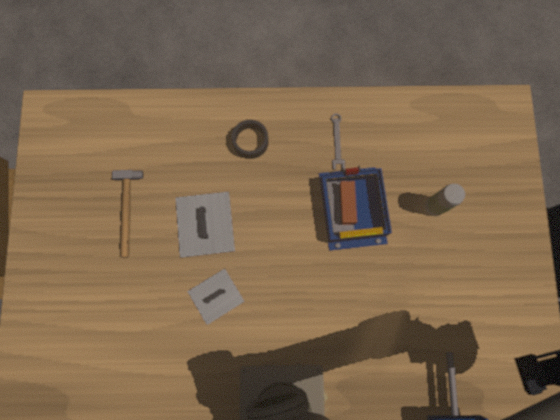

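View pics/scene0.png

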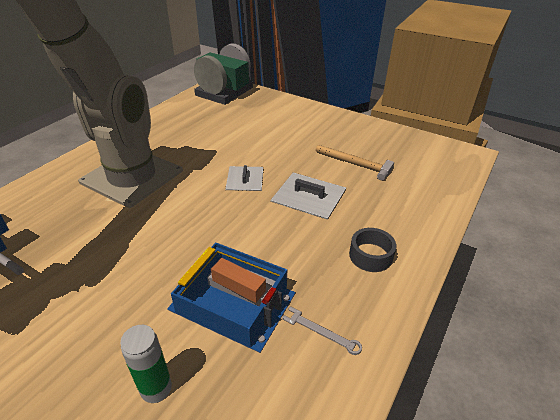

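The top view shows the box at (355,208) with the tube at (348,203), and the larger lid at (205,224) with its handle along x. The small lid is at (216,297), the hammer at (126,215), the can at (450,195) and the wrench at (337,140), just beyond the catch. I'll measure these from the depth next.

```bash
cat >> h.py <<'E'
def rect(P):
    (c,s,a)=cv2.minAreaRect((P[:,:2]*1000).astype(np.float32))
    return np.round(c,1),np.round(s,1),round(a,2)
def sel(W,p,lo,hi,zl,zh,f=None):
    m=(W[...,0]>lo[0])&(W[...,0]<hi[0])&(W[...,1]>lo[1])&(W[...,1]<hi[1])&(W[...,2]>zl)&(W[...,2]<zh)
    if f is not None: m&=f(cv2.cvtColor(p,cv2.COLOR_RGB2HSV).astype(int))
    return W[m]
cop=lambda h:(h[...,0]<14)&(h[...,1]>110)&(h[...,2]>60)
blue=lambda h:(h[...,0]>100)&(h[...,0]<130)&(h[...,1]>120)
yel=lambda h:(h[...,0]>20)&(h[...,0]<32)&(h[...,1]>180)
red=lambda h:((h[...,0]<6)|(h[...,0]>174))&(h[...,1]>180)
E
python3 - <<'E'
from h import *
a=np.load("a.npz")
for n,p,W in(("top",a["p"],a["W"]),("scene",a["q"],a["V"])):
    print(n, "box ctr",W[208,355] if n=="top" else "")
    lo,hi=(.35,-.5),(.9,-.05)
    def show(t,P):
        print(t,len(P), (rect(P),np.percentile(P[:,2],[5,50,95]).round(4),P[:,:2].mean(0).round(4)) if len(P)>4 else "")
    show("tube top",sel(W,p,lo,hi,.06,.09,cop))
    show("blue rim",sel(W,p,lo,hi,.064,.078,blue))
    show("blue all",sel(W,p,lo,hi,.01,.078,blue))
    show("yel",sel(W,p,lo,hi,.07,.09,yel))
    show("red",sel(W,p,lo,hi,.04,.1,red))
    lo,hi=(.4,.1),(.75,.42)
    if n=="top":
        x=W[224,205]; print(x)
    lo,hi=(.45,.1),(.72,.36)
    show("handle",sel(W,p,lo,hi,.03,.06))
    show("plate",sel(W,p,lo,hi,.0042,.025))
E
```

```text
top box ctr [ 0.54370248 -0.21472295  0.07825115]
tube top 650 ((array([ 584.9, -198.2]), array([ 47. , 165.2]), 84.6), array([0.0692, 0.0752, 0.0815]), array([ 0.5741, -0.1976]))
blue rim 0 
blue all 10 ((array([ 540.2, -258. ]), array([141.2,  40.9]), 18.92), array([0.0103, 0.0112, 0.0374]), array([ 0.5551, -0.2539]))
yel 208 ((array([ 473.4, -227.4]), array([ 17.1, 115.9]), 6.47), array([0.0748, 0.0792, 0.0835]), array([ 0.4731, -0.2285]))
red 6 ((array([ 654.4, -210.5]), array([ 5.5, 28.5]), 4.05), array([0.0803, 0.0829, 0.0844]), array([ 0.6534, -0.2091]))
[0.50975835 0.21309148 0.04217455]
handle 163 ((array([604.8, 179.3]), array([ 51.6, 273.9]), 66.25), array([0.0371, 0.043 , 0.0484]), array([0.5175, 0.2179]))
plate 2339 ((array([585. , 229.7]), array([259.6, 269.9]), 89.82), array([0.0044, 0.0067, 0.0113]), array([0.5434, 0.2222]))
scene box ctr 
tube top 1043 ((array([ 586.7, -200. ]), array([ 51.9, 163.1]), 85.55), array([0.0644, 0.0746, 0.0815]), array([ 0.5765, -0.2034]))
blue rim 635 ((array([ 563.4, -220.7]), array([192.5, 177.4]), 5.72), array([0.0649, 0.069 , 0.0716]), array([ 0.579 , -0.2357]))
blue all 3162 ((array([ 570.1, -220. ]), array([207.1, 177.4]), 5.72), array([0.0157, 0.0499, 0.0702]), array([ 0.5694, -0.2432]))
yel 365 ((array([ 476.6, -228.6]), array([ 20.7, 122.4]), 5.96), array([0.0763, 0.0789, 0.0808]), array([ 0.4781, -0.233 ]))
red 97 ((array([ 658.8, -212.2]), array([14.5, 38.8]), 0.44), array([0.072 , 0.0816, 0.0841]), array([ 0.659 , -0.2152]))
handle 189 ((array([520.9, 219.3]), array([89.9, 20.1]), 5.63), array([0.0313, 0.0407, 0.0446]), array([0.5228, 0.2159]))
plate 1280 ((array([547.7, 231.5]), array([214. , 203.1]), 84.7), array([0.0044, 0.0059, 0.0085]), array([0.5377, 0.2079]))
```

```bash
cat >> h.py <<'E'
def plane(n,uv,z):
    c=camera_params(n); K,R,t=map(np.array,(c["intrinsics"],c["R"],c["t"])); t=t.ravel()
    r=np.c_[uv,np.ones(len(uv))]@np.linalg.inv(K).T@R; o=-R.T@t
    return o+r*((z-o[2])/r[:,2])[:,None]
def blob(n,mask,z,zmask=None):
    k,l,st,_=cv2.connectedComponentsWithStats(mask.astype(np.uint8)); i=1+np.argmax(st[1:,4])
    v,u=np.nonzero(l==i); P=plane(n,np.c_[u,v].astype(float),z)
    return st[i,4],rect(P),(P[:,:2].mean(0)*1000).round(1)
E
python3 - <<'E'
from h import *
a=np.load("a.npz")
for n,p,W in(("top",a["p"],a["W"]),("scene",a["q"],a["V"])):
    h=cv2.cvtColor(p,cv2.COLOR_RGB2HSV).astype(int)
    box=lambda x0,x1,y0,y1:(W[...,0]>x0)&(W[...,0]<x1)&(W[...,1]>y0)&(W[...,1]<y1)
    Z=cv2.medianBlur(np.nan_to_num(W[...,2]).astype(np.float32),5)
    print(n)
    print("tube",blob(n,(h[...,0]<14)&(h[...,1]>120)&(h[...,2]>70)&box(.46,.68,-.28,-.12)&(Z>.066),.075))
    print("handle",blob(n,(h[...,2]<75)&box(.44,.62,.15,.29),.044))
    print("plate",blob(n,(h[...,1]<60)&box(.40,.65,.1,.33),.006))
    print("red",blob(n,(((h[...,0]<6)|(h[...,0]>174))&(h[...,1]>180))&box(.62,.7,-.26,-.17),.082))
    print("yel",blob(n,yel(h)&box(.4,.55,-.32,-.15),.079))
E
```

```text
top
tube (np.int32(536), (array([ 563.9, -195.9]), array([119.7,  37.8]), 0.46), array([ 562.8, -196.1]))
handle (np.int32(200), (array([513.5, 223.9]), array([86. , 22.2]), 5.27), array([513.3, 224.6]))
plate (np.int32(3251), (array([516.9, 220.5]), array([180.8, 160.8]), 5.93), array([515.9, 220.4]))
red (np.int32(2), (array([ 652.8, -197.7]), array([4.1, 0. ]), -137.71), array([ 652.8, -197.7]))
yel (np.int32(208), (array([ 473. , -227.6]), array([ 17.1, 115.5]), 6.99), array([ 473.1, -228.6]))
scene
tube (np.int32(861), (array([ 567.3, -200.7]), array([120.5,  45.3]), 1.0), array([ 568.5, -201.4]))
handle (np.int32(303), (array([534.6, 196.2]), array([106.6,  54.9]), 6.4), array([534. , 197.2]))
plate (np.int32(2035), (array([521.9, 215.8]), array([179.3, 164.7]), 5.83), array([524.4, 212.3]))
red (np.int32(97), (array([ 660. , -215.7]), array([12.6, 44.9]), 3.83), array([ 659.6, -216.1]))
yel (np.int32(369), (array([ 477.8, -230.7]), array([ 20.5, 123.5]), 5.73), array([ 478.1, -233.3]))
```

Call:
drive_tool(moves=[{"x": 35, "y": 34, "yaw": -2}, {"x": 35, "y": 34, "yaw": -2}, {"x": 35, "y": 34, "yaw": -2}, {"x": 35, "y": 34, "yaw": -2}, {"x": 35, "y": 34, "yaw": -2}, {"x": 35, "y": 34, "yaw": -2}, {"x": 35, "y": 34}, {"x": 35, "y": 34}, {"x": 35, "y": 34}, {"x": 35, "y": 34}], jaw=62, force=30)

```text
invalid input
```

Call:
drive_tool(moves=[{"x": 30, "y": 30}, {"x": 30, "y": 30}, {"x": 17, "y": 11}, {}, {}, {}])

```text
invalid input
```

Call:
drive_tool(moves=[{"x": 35, "y": 34, "z": 0, "yaw": -2}, {"x": 35, "y": 34, "z": 0, "yaw": -2}, {"x": 35, "y": 34, "z": 0, "yaw": -2}, {"x": 35, "y": 34, "z": 0, "yaw": -2}, {"x": 35, "y": 34, "z": 0, "yaw": -2}, {"x": 35, "y": 34, "z": 0, "yaw": -2}, {"x": 35, "y": 34, "z": 0, "yaw": 0}, {"x": 35, "y": 34, "z": 0, "yaw": 0}, {"x": 35, "y": 34, "z": 0, "yaw": 0}, {"x": 35, "y": 34, "z": 0, "yaw": 0}], jaw=62, force=30)

```text
time_s: 1.1
eef_pos: [0.4891, -0.268, 0.4047]
tool_rot: [1.0, 0.007, -0.0, 0.0]
wrist_force: [1.4, -0.3, -0.0]
finger_gap: 0.716
grasp_force: 0.0
```

Call:
drive_tool(moves=[{"x": 30, "y": 30, "z": -20, "yaw": 0}, {"x": 30, "y": 30, "z": -30, "yaw": 0}, {"x": 17, "y": 11, "z": -40, "yaw": 0}, {"x": 0, "y": 0, "z": -25, "yaw": 0}, {"x": 0, "y": 0, "z": 0, "yaw": 0}, {"x": 0, "y": 0, "z": 0, "yaw": 0}])

```text
time_s: 1.7
eef_pos: [0.5639, -0.2001, 0.2913]
tool_rot: [1.0, 0.006, -0.0, 0.0]
wrist_force: [0.2, -0.3, 0.1]
finger_gap: 0.71
grasp_force: 0.0
```

```bash
python3 - <<'E'
from h import *
q,V=grab("scene"); p,W=grab("top"); np.savez("b.npz",p=p,W=W,q=q,V=V)
A=cv2.resize(q[200:380,130:330],None,fx=4,fy=4,interpolation=cv2.INTER_CUBIC)[:600]
save("s1.png",np.hstack([cv2.resize(q[200:380,150:330],(400,400)),cv2.resize(p[140:270,300:430],(400,400))]))
print(arm.observe()["eef_pos"])
E
```

```text
[ 0.5642155  -0.20039747  0.29285404]
```

View pics/s1.png

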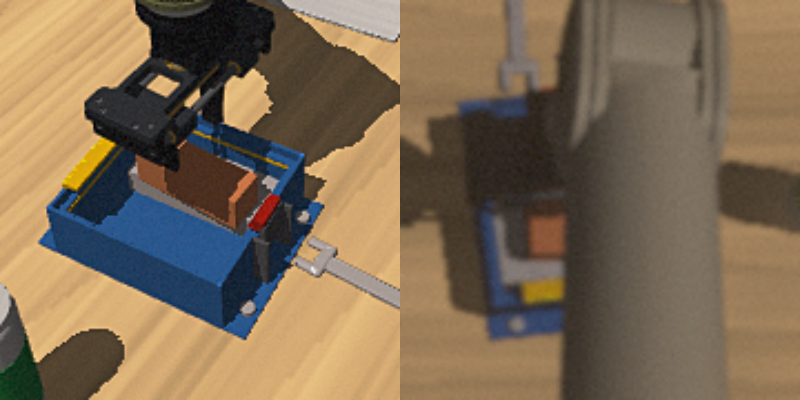

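The picture shows the gripper straddling the tube at about (200,170), with a finger on each side. I'll lower it and grip.

Call:
drive_tool(moves=[{"x": 0, "y": 0, "z": -25, "yaw": 0}, {"x": 0, "y": 0, "z": -25, "yaw": 0}, {"x": 0, "y": 0, "z": -16, "yaw": 0}, {"x": 0, "y": 0, "z": 0, "yaw": 0}, {"x": 0, "y": 0, "z": 0, "yaw": 0}])

```text
time_s: 2.3
eef_pos: [0.5644, -0.2, 0.2262]
tool_rot: [1.0, 0.006, 0.001, 0.0]
wrist_force: [0.7, -0.5, 0.5]
finger_gap: 0.712
grasp_force: 0.0
```

Call:
drive_tool(moves=[{"x": 0, "y": 0, "z": 0, "yaw": 0}, {"x": 0, "y": 0, "z": 0, "yaw": 0}, {"x": 0, "y": 0, "z": 0, "yaw": 0}, {"x": 0, "y": 0, "z": 0, "yaw": 0}, {"x": 0, "y": 0, "z": 0, "yaw": 0}], jaw=30)

```text
time_s: 2.8
eef_pos: [0.5643, -0.1994, 0.2255]
tool_rot: [1.0, 0.007, 0.0, 0.0]
wrist_force: [-1.0, 1.3, 4.8]
finger_gap: 0.458
grasp_force: 29.6
```

Call:
drive_tool(moves=[{"x": 0, "y": 0, "z": 15, "yaw": 0}, {"x": 0, "y": 0, "z": 20, "yaw": 0}, {"x": 0, "y": 0, "z": 20, "yaw": 0}, {"x": 0, "y": -10, "z": 0, "yaw": 1}, {"x": 0, "y": -15, "z": 0, "yaw": 2}, {"x": 1, "y": -15, "z": 0, "yaw": 1}, {"x": 0, "y": -11, "z": 0, "yaw": 1}, {"x": 0, "y": 0, "z": 0, "yaw": 0}, {"x": 0, "y": 0, "z": 0, "yaw": 0}, {"x": 0, "y": 0, "z": 0, "yaw": 0}])

```text
time_s: 3.8
eef_pos: [0.5651, -0.2497, 0.2801]
tool_rot: [0.999, 0.051, -0.0, -0.0]
wrist_force: [-0.0, 0.6, -3.5]
finger_gap: 0.462
grasp_force: 29.6
```

```bash
python3 - <<'E'
from h import *
q,V=grab("scene"); p,W=grab("top"); np.savez("c.npz",p=p,W=W,q=q,V=V)
save("s2.png",np.hstack([cv2.resize(q[190:370,150:330],(500,500)),cv2.resize(p[140:270,300:378],(300,500))]))
# steel-coloured points inside box, box-local
c=np.array([.5615,-.2195]); a=np.radians(5.7); R=np.array([[np.cos(a),-np.sin(a)],[np.sin(a),np.cos(a)]])
for im,X in((q,V),(p,W)):
    h=cv2.cvtColor(im,cv2.COLOR_RGB2HSV); L=(X[...,:2]-c)@R
    m=(abs(L[...,0])<.08)&(abs(L[...,1])<.075)&(X[...,2]>.025)&(X[...,2]<.045)&(h[...,1]<70)
    print(m.sum(),np.percentile(L[m],[1,5,50,95,99],axis=0).round(4).tolist() if m.sum() else "")
    m=yel(h.astype(int))&(X[...,2]>.07)&(abs(L[...,1])<.09)&(L[...,0]<-.05)&(L[...,0]>-.12); print("bar",np.percentile(L[m],[2,50,98],axis=0).round(4).tolist())
E
```

```text
502 [[-0.029, 0.0089], [-0.0156, 0.0104], [0.0489, 0.0478], [0.0707, 0.0687], [0.0731, 0.0709]]
bar [[-0.0925, -0.0611], [-0.0813, 0.0321], [-0.0752, 0.0372]]
752 [[-0.0699, 0.0109], [-0.0655, 0.015], [-0.0169, 0.0479], [0.0686, 0.0676], [0.0766, 0.0692]]
bar [[-0.0961, -0.0272], [-0.0888, 0.0136], [-0.0817, 0.0572]]
```

View pics/s2.png

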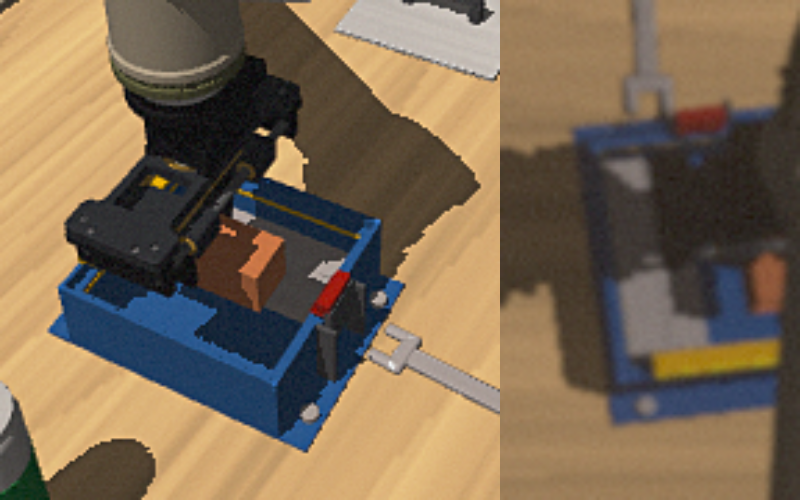

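The picture shows the tube held at about (240,260) over the free space. The small tubes' inner edge is at local y of about +11 mm. I'll shift −2 mm in y and lower it.

Call:
drive_tool(moves=[{"x": 0, "y": -2, "z": -20, "yaw": 0}, {"x": 0, "y": 0, "z": -20, "yaw": 0}, {"x": 0, "y": 0, "z": -15, "yaw": 0}, {"x": 0, "y": 0, "z": -10, "yaw": 0}, {"x": 0, "y": 0, "z": -8, "yaw": 0}, {"x": 0, "y": 0, "z": -6, "yaw": 0}, {"x": 0, "y": 0, "z": -3, "yaw": 0}, {"x": 0, "y": 0, "z": 0, "yaw": 0}, {"x": 0, "y": 0, "z": 0, "yaw": 0}])

```text
time_s: 4.8
eef_pos: [0.5652, -0.2527, 0.1984]
tool_rot: [0.999, 0.05, 0.0, 0.0]
wrist_force: [-0.7, 0.1, -2.7]
finger_gap: 0.46
grasp_force: 29.6
```

Call:
drive_tool(moves=[{"x": 0, "y": 0, "z": -1, "yaw": 0}, {"x": 0, "y": 0, "z": -1, "yaw": 0}, {"x": 0, "y": 0, "z": -1, "yaw": 0}, {"x": 0, "y": 0, "z": 0, "yaw": 0}, {"x": 0, "y": 0, "z": 0, "yaw": 0}])

```text
time_s: 5.3
eef_pos: [0.5651, -0.2527, 0.1957]
tool_rot: [0.999, 0.05, 0.0, 0.0]
wrist_force: [-3.3, 1.6, 6.4]
finger_gap: 0.463
grasp_force: 29.6
```

Call:
drive_tool(moves=[{"x": 0, "y": 0, "z": 0, "yaw": 0}, {"x": 0, "y": 0, "z": 0, "yaw": 0}, {"x": 0, "y": 0, "z": 0, "yaw": 0}, {"x": 0, "y": 0, "z": 0, "yaw": 0}, {"x": 0, "y": 0, "z": 10, "yaw": 0}, {"x": 0, "y": 0, "z": 20, "yaw": 0}, {"x": 0, "y": 0, "z": 40, "yaw": 0}, {"x": 0, "y": 10, "z": 45, "yaw": 0}, {"x": 0, "y": 20, "z": 45, "yaw": 0}, {"x": 0, "y": 40, "z": 20, "yaw": 0}], jaw=48)

```text
time_s: 6.3
eef_pos: [0.5651, -0.1847, 0.3802]
tool_rot: [0.999, 0.048, 0.003, 0.002]
wrist_force: [1.6, 0.4, -0.5]
finger_gap: 0.553
grasp_force: 0.0
```

Call:
drive_tool(moves=[{"x": 0, "y": 50, "z": 0, "yaw": 0}, {"x": 0, "y": 50, "z": 0, "yaw": 0}, {"x": 0, "y": 50, "z": 0, "yaw": 0}, {"x": 0, "y": 50, "z": 0, "yaw": 0}, {"x": 0, "y": 50, "z": 0, "yaw": 0}, {"x": 0, "y": 50, "z": 0, "yaw": 0}, {"x": -5, "y": 50, "z": 0, "yaw": 0}, {"x": -5, "y": 48, "z": 0, "yaw": 0}, {"x": 0, "y": 0, "z": 0, "yaw": 0}])

```text
time_s: 7.2
eef_pos: [0.5521, 0.223, 0.3761]
tool_rot: [0.998, 0.056, 0.0, -0.002]
wrist_force: [-0.1, 0.3, 0.1]
finger_gap: 0.554
grasp_force: 0.0
```

```bash
python3 - <<'E'
from h import *
q,V=grab("scene"); p,W=grab("top"); np.savez("d.npz",p=p,W=W,q=q,V=V)
save("s3.png",np.hstack([cv2.resize(q[190:370,150:330],(500,500)),cv2.resize(p[155:255,310:400],(300,500))]))
s=arm.observe(); print(s["eef_pos"],s["joint_positions"])
P=sel(V,q,(.4,-.33),(.7,-.11),.064,.078,blue); print("rim",len(P),rect(P))
h=cv2.cvtColor(p,cv2.COLOR_RGB2HSV).astype(int)
P=sel(W,p,(.45,-.33),(.7,-.12),.03,.06,cop); print("tube",len(P),rect(P),np.percentile(P[:,2],[5,50,95]))
E
```

```text
[0.55444198 0.21654463 0.3755046 ] [ 0.07971784  0.35653859 -0.66050642  1.55625933  0.22384746  1.30529792
 -2.07632869]
rim 620 (array([ 563.5, -221.2]), array([191.3, 176.4]), 5.7)
tube 584 (array([ 564.7, -252.7]), array([120.1,  42. ]), 5.58) [0.03801903 0.04486306 0.04989243]
```

View pics/s3.png

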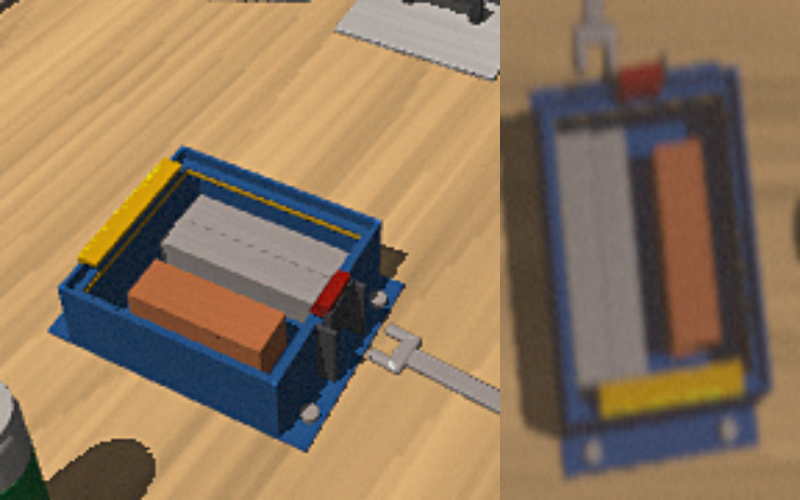

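The picture shows the big tube flat in the free space at about (205,315), beside both small tubes. Next I'll refine the box and lid poses.

```bash
python3 - <<'E'
from h import *
d=np.load("d.npz"); a=np.load("a.npz")
p,W,q,V=[d[k] for k in("p","W","q","V")]
P=sel(V,q,(.45,-.33),(.7,-.12),.041,.06,cop); print("scene tube",len(P),rect(P))
P=sel(W,p,(.45,-.33),(.7,-.12),.041,.06,cop); print("top tube",len(P),rect(P))
P=sel(W,p,(.4,-.34),(.7,-.1),.062,.08,lambda h:(h[...,0]>95)&(h[...,0]<135)&(h[...,1]>80)); print("top rim",len(P),rect(P))
for n,X,im in(("top",W,p),("scene",V,q)):
    P=sel(X,im,(.42,-.34),(.52,-.1),.073,.085,yel); print(n,"bar",len(P),rect(P))
    P=sel(X,im,(.62,-.26),(.7,-.17),.066,.095,red); print(n,"catch",len(P),rect(P))
p,W,q,V=[a[k] for k in("p","W","q","V")]
for n,X,im in(("top",W,p),("scene",V,q)):
    P=sel(X,im,(.44,.17),(.60,.27),.035,.055); print(n,"handle",len(P),rect(P),P[:,:2].mean(0))
    P=sel(X,im,(.40,.11),(.65,.33),-.006,.018,lambda h:(h[...,1]<60)&(h[...,2]>90)); print(n,"plate",len(P),rect(P))
h=cv2.cvtColor(p,cv2.COLOR_RGB2HSV).astype(int)
E
```

```text
scene tube 885 (array([ 567.3, -253.7]), array([121.5,  42.7]), 5.46)
top tube 509 (array([ 564.7, -252.5]), array([120.1,  41.3]), 5.36)
top rim 155 (array([ 560.1, -215.1]), array([190. , 163.4]), 5.51)
top bar 199 (array([ 473.6, -228. ]), array([ 17.2, 114.8]), 6.76)
top catch 4 (array([ 656.5, -217.9]), array([ 0.7, 14.9]), 2.96)
scene bar 359 (array([ 477.8, -229.6]), array([ 20.4, 119.9]), 4.99)
scene catch 99 (array([ 657.1, -212.6]), array([15.8, 35.7]), 5.56)
top handle 159 (array([517.8, 219.1]), array([91.4, 14.3]), 5.32) [0.5168131  0.21881137]
top plate 2955 (array([517.9, 221.2]), array([181.3, 162.6]), 5.78)
scene handle 147 (array([521. , 219.4]), array([89.9, 19.5]), 6.25) [0.52243487 0.21650043]
scene plate 1669 (array([521. , 218.5]), array([180.7, 165.2]), 5.48)
```

Call:
drive_tool(moves=[{"x": -5, "y": 5, "z": -30, "yaw": 0}, {"x": 0, "y": 0, "z": -40, "yaw": 0}, {"x": 0, "y": 0, "z": -40, "yaw": 0}, {"x": 0, "y": 0, "z": -30, "yaw": 0}, {"x": 0, "y": 0, "z": -20, "yaw": 0}, {"x": 0, "y": 0, "z": -15, "yaw": 0}, {"x": 0, "y": 0, "z": 0, "yaw": 0}, {"x": 0, "y": 0, "z": 0, "yaw": 0}])

```text
time_s: 8.1
eef_pos: [0.5506, 0.2196, 0.2008]
tool_rot: [0.999, 0.05, 0.0, 0.0]
wrist_force: [-0.9, -0.2, -0.3]
finger_gap: 0.555
grasp_force: 0.0
```

Call:
drive_tool(moves=[{"x": 0, "y": 0, "z": 0, "yaw": 0}, {"x": 0, "y": 0, "z": 0, "yaw": 0}, {"x": 0, "y": 0, "z": 0, "yaw": 0}, {"x": 0, "y": 0, "z": 0, "yaw": 0}, {"x": 0, "y": 0, "z": 0, "yaw": 0}, {"x": 0, "y": 0, "z": 0, "yaw": 0}], jaw=5, force=8)

```text
time_s: 8.7
eef_pos: [0.55, 0.2207, 0.2002]
tool_rot: [0.999, 0.05, 0.0, -0.0]
wrist_force: [0.0, 2.8, 0.5]
finger_gap: 0.161
grasp_force: 8.0
```

Call:
drive_tool(moves=[{"x": -1, "y": 0, "z": 3, "yaw": 0}, {"x": -1, "y": 0, "z": 3, "yaw": 0}, {"x": -1, "y": 0, "z": 3, "yaw": 0}, {"x": -1, "y": 0, "z": 3, "yaw": 0}, {"x": -1, "y": 0, "z": 3, "yaw": 0}, {"x": -1, "y": 0, "z": 3, "yaw": 0}, {"x": -1, "y": 0, "z": 3, "yaw": 0}, {"x": -1, "y": 0, "z": 2, "yaw": 0}, {"x": 0, "y": 0, "z": 0, "yaw": 0}, {"x": 0, "y": 0, "z": 0, "yaw": 0}])

```text
time_s: 9.7
eef_pos: [0.5421, 0.2201, 0.2231]
tool_rot: [0.999, 0.05, 0.0, -0.0]
wrist_force: [0.8, 0.1, -3.0]
finger_gap: 0.158
grasp_force: 8.0
```

```bash
python3 - <<'E'
from h import *
q,V=grab("scene"); np.savez("e.npz",q=q,V=V)
save("s4.png",cv2.resize(q[110:250,230:400],(680,560)))
s=arm.observe(); print(s["eef_pos"],s["wrist_force"])
E
```

```text
[0.5421451  0.22010741 0.22303636] [ 0.61230603  0.34870097 -2.87063417]
```

View pics/s4.png

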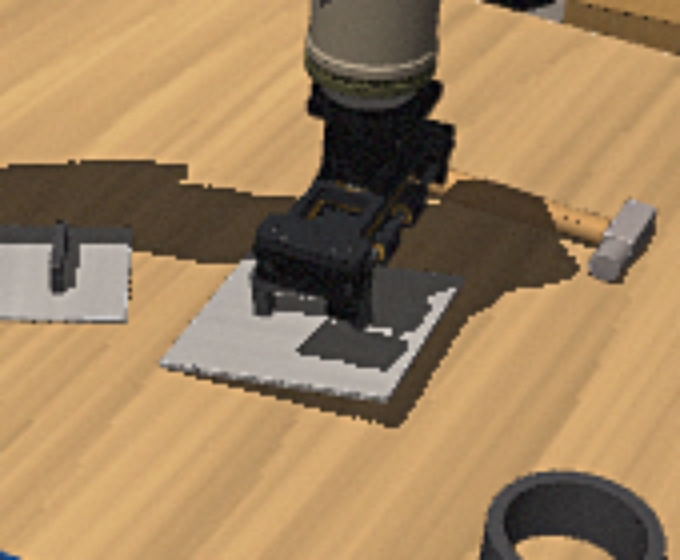

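The picture shows the +x end of the lid raised, with a shadow gap near (400,420), and the −x edge still on the bench. I'll tighten the grip and lift.

Call:
drive_tool(moves=[{"x": 0, "y": 0, "z": 0, "yaw": 0}, {"x": 0, "y": 0, "z": 0, "yaw": 0}, {"x": 0, "y": 0, "z": 0, "yaw": 0}, {"x": 0, "y": 0, "z": 5, "yaw": 0}, {"x": 0, "y": 0, "z": 15, "yaw": 0}, {"x": 0, "y": 0, "z": 30, "yaw": 0}, {"x": 0, "y": 0, "z": 30, "yaw": 0}, {"x": 0, "y": 0, "z": 10, "yaw": 0}, {"x": 0, "y": 0, "z": 0, "yaw": 0}, {"x": 0, "y": 0, "z": 0, "yaw": 0}], force=60)

```text
time_s: 10.75
eef_pos: [0.5417, 0.2197, 0.3119]
tool_rot: [0.999, 0.05, -0.001, 0.0]
wrist_force: [-1.0, -0.1, -5.2]
finger_gap: 0.154
grasp_force: 60.0
```

```bash
cat >> h.py <<'E'
def tilt(yaw=5.7,w=.1):
    """fit the plate's top plane: pitch (deg, + = +x end up), roll, and corners, relative to the TCP"""
    s=arm.observe(); e=np.array(s["eef_pos"]); q,V=grab("scene")
    a=np.radians(yaw); R=np.array([[np.cos(a),-np.sin(a)],[np.sin(a),np.cos(a)]])
    L=V-e; L=np.dstack([L[...,:2]@R,L[...,2]]); h=cv2.cvtColor(q,cv2.COLOR_RGB2HSV)
    m=(L[...,0]>-.14)&(L[...,0]<.08)&(abs(L[...,1])<w)&(L[...,2]>-.25)&(L[...,2]<-.165)&(h[...,1]<60)
    P=L[m]
    for _ in range(8):
        c=np.linalg.lstsq(np.c_[P[:,:2],np.ones(len(P))],P[:,2],rcond=None)[0]
        r=P[:,2]-P[:,:2]@c[:2]-c[2]; P=P[abs(r)<max(.004,2*r.std())]
    b=cv2.minAreaRect((P[:,:2]*1000).astype(np.float32))
    print(e.round(4),len(P),"pitch",np.degrees(np.arctan(c[0])).round(2),"roll",np.degrees(np.arctan(c[1])).round(2),"z0",c[2].round(4),"rms",r.std().round(4),b,P[:,:2].min(0).round(3),P[:,:2].max(0).round(3))
    return q
E
python3 -c "
from h import *
tilt()"
```

```text
[0.5417 0.2197 0.3119] 1516 pitch 10.77 roll 0.04 z0 -0.1967 rms 0.0013 ((-23.67023468017578, -2.2693557739257812), (164.64341735839844, 177.93247985839844), 89.84654998779297) [-0.113 -0.085] [0.065 0.08 ]
```

Call:
drive_tool(moves=[{"x": 0, "y": -5, "z": 20, "yaw": 0}, {"x": 2, "y": -15, "z": 20, "yaw": 0}, {"x": 5, "y": -30, "z": 10, "yaw": 0}, {"x": 7, "y": -40, "z": 0, "yaw": 0}, {"x": 7, "y": -45, "z": 0, "yaw": 0}, {"x": 7, "y": -45, "z": 0, "yaw": 0}, {"x": 7, "y": -45, "z": 0, "yaw": 0}, {"x": 7, "y": -45, "z": 0, "yaw": 0}, {"x": 7, "y": -45, "z": 0, "yaw": 0}, {"x": 7, "y": -45, "z": 0, "yaw": 0}])

```text
time_s: 11.8
eef_pos: [0.5977, -0.1418, 0.3612]
tool_rot: [0.999, 0.05, -0.001, -0.0]
wrist_force: [1.1, 0.6, -4.5]
finger_gap: 0.153
grasp_force: 60.0
```

Call:
drive_tool(moves=[{"x": 5, "y": -35, "z": 0, "yaw": 0}, {"x": 2, "y": -25, "z": 0, "yaw": 0}, {"x": 0, "y": -12, "z": 0, "yaw": 0}, {"x": 0, "y": -4, "z": 0, "yaw": 0}, {"x": 0, "y": 0, "z": 0, "yaw": 0}, {"x": 0, "y": 0, "z": 0, "yaw": 0}, {"x": 0, "y": 0, "z": 0, "yaw": 0}, {"x": 0, "y": 0, "z": 0, "yaw": 0}])

```text
time_s: 12.6
eef_pos: [0.6052, -0.2148, 0.3631]
tool_rot: [0.999, 0.051, 0.0, 0.0]
wrist_force: [0.5, 0.2, -4.1]
finger_gap: 0.154
grasp_force: 60.0
```

```bash
python3 -c "
from h import *
q=tilt(); save('s5.png',cv2.resize(q[170:370,140:340],(600,600)))
print(arm.observe()['tool_rot'],arm.observe()['joint_positions'])"
```

```text
[ 0.6052 -0.2148  0.3631] 3205 pitch 10.91 roll 0.01 z0 -0.1961 rms 0.0011 ((-24.185218811035156, -1.282318115234375), (177.8948211669922, 162.49998474121094), 0.261392205953598) [-0.113 -0.082] [0.065 0.08 ]
[9.98709304e-01 5.07908534e-02 1.18602126e-04 3.22624798e-05] [ 0.60874998  0.43155272 -0.45275123  1.44844072  0.19079519  1.30497438
 -1.32712995]
```

View pics/s5.png

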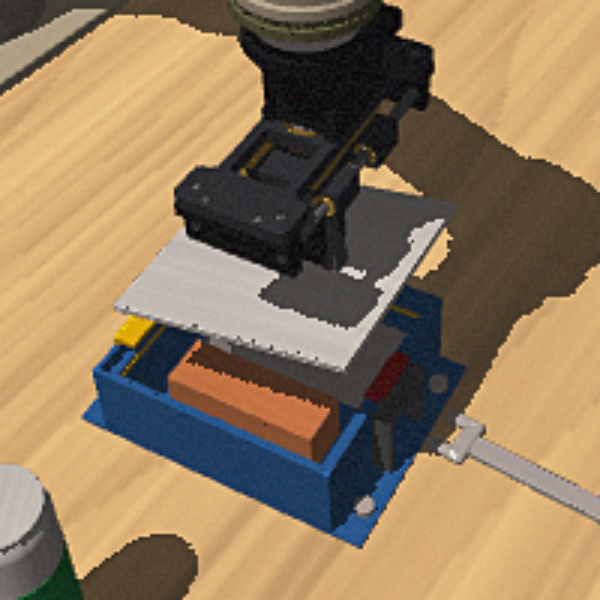

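The picture shows the lid tilted 10.9° over the box, with the −x edge just inside the keeper near (130,325). I'll shift −1 mm in y and lower.

Call:
drive_tool(moves=[{"x": 0, "y": -1, "z": -15, "yaw": 0}, {"x": 0, "y": 0, "z": -20, "yaw": 0}, {"x": 0, "y": 0, "z": -15, "yaw": 0}, {"x": 0, "y": 0, "z": -12, "yaw": 0}, {"x": 0, "y": 0, "z": -8, "yaw": 0}, {"x": 0, "y": 0, "z": -4, "yaw": 0}, {"x": 0, "y": 0, "z": 0, "yaw": 0}, {"x": 0, "y": 0, "z": 0, "yaw": 0}])

```text
time_s: 13.45
eef_pos: [0.6053, -0.2169, 0.2895]
tool_rot: [0.999, 0.05, 0.0, 0.0]
wrist_force: [-0.2, 0.3, -2.8]
finger_gap: 0.155
grasp_force: 60.0
```

Call:
drive_tool(moves=[{"x": 0, "y": 0, "z": -1, "yaw": 0}, {"x": 0, "y": 0, "z": -1, "yaw": 0}, {"x": 0, "y": 0, "z": -1, "yaw": 0}, {"x": 0, "y": 0, "z": 0, "yaw": 0}, {"x": 0, "y": 0, "z": 0, "yaw": 0}])

```text
time_s: 13.95
eef_pos: [0.605, -0.217, 0.2859]
tool_rot: [0.999, 0.05, 0.0, 0.0]
wrist_force: [-0.6, 0.3, -4.5]
finger_gap: 0.155
grasp_force: 60.0
```

Call:
drive_tool(moves=[{"x": 0, "y": 0.5, "z": -1, "yaw": 0}, {"x": 0, "y": 0, "z": -1, "yaw": 0}, {"x": 0, "y": 0, "z": 0, "yaw": 0}, {"x": 0, "y": 0, "z": 0, "yaw": 0}])

```text
time_s: 14.35
eef_pos: [0.605, -0.2165, 0.2839]
tool_rot: [0.999, 0.05, -0.0, 0.0]
wrist_force: [0.2, -0.6, -4.8]
finger_gap: 0.159
grasp_force: 60.0
```

Call:
drive_tool(moves=[{"x": 0, "y": 0, "z": -1, "yaw": 0}, {"x": 0, "y": 0, "z": 0, "yaw": 0}, {"x": 0, "y": 0, "z": 0, "yaw": 0}])

```text
time_s: 14.65
eef_pos: [0.6051, -0.2164, 0.2831]
tool_rot: [0.999, 0.05, 0.0, 0.0]
wrist_force: [0.5, 0.6, -3.3]
finger_gap: 0.155
grasp_force: 60.0
```

Call:
drive_tool(moves=[{"x": -3, "y": -0.3, "z": 0, "yaw": 0}, {"x": -4, "y": -0.4, "z": 0, "yaw": 0}, {"x": -4, "y": -0.4, "z": 0, "yaw": 0}, {"x": -4, "y": -0.4, "z": 0, "yaw": 0}, {"x": -3, "y": -0.3, "z": 0, "yaw": 0}, {"x": -2, "y": -0.2, "z": 0, "yaw": 0}, {"x": 0, "y": 0, "z": 0, "yaw": 0}, {"x": 0, "y": 0, "z": 0, "yaw": 0}])

```text
time_s: 15.45
eef_pos: [0.5848, -0.2186, 0.2829]
tool_rot: [0.999, 0.05, -0.0, 0.0]
wrist_force: [0.9, -0.0, -2.2]
finger_gap: 0.155
grasp_force: 60.0
```

Call:
drive_tool(moves=[{"x": -1, "y": 0, "z": 0, "yaw": 0}, {"x": -1, "y": -0.2, "z": 0, "yaw": 0}, {"x": 0, "y": 0, "z": 0, "yaw": 0}, {"x": 0, "y": 0, "z": 0, "yaw": 0}])

```text
time_s: 15.85
eef_pos: [0.5838, -0.2186, 0.2837]
tool_rot: [0.999, 0.05, 0.002, 0.0]
wrist_force: [4.9, -0.5, -0.3]
finger_gap: 0.154
grasp_force: 60.0
```

```bash
python3 -c "
from h import *
q=tilt(); save('s6.png',cv2.resize(q[190:340,160:310],(600,600)))"
```

```text
[ 0.5838 -0.2186  0.2837] 2746 pitch 10.93 roll -0.02 z0 -0.1961 rms 0.0012 ((-25.86186981201172, -0.03362274169921875), (183.04823303222656, 175.57357788085938), 0.011203348636627197) [-0.117 -0.088] [0.066 0.088]
```

View pics/s6.png

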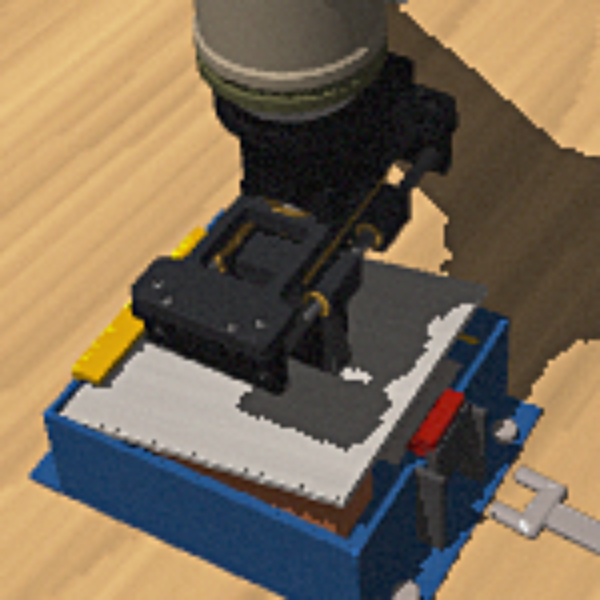

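The picture shows the lid's −x end under the yellow bar near (130,350), touching the wall (4.9 N), with the catch at (437,422) still clear. I'll loosen the grip and lower the +x end.

Call:
drive_tool(moves=[{"x": 0, "y": 0, "z": 0, "yaw": 0}, {"x": 0, "y": 0, "z": 0, "yaw": 0}, {"x": 0.5, "y": 0, "z": -1, "yaw": 0}, {"x": 1, "y": 0.1, "z": -2, "yaw": 0}, {"x": 1, "y": 0.1, "z": -2, "yaw": 0}, {"x": 1, "y": 0.1, "z": -2, "yaw": 0}, {"x": 1, "y": 0.1, "z": -2, "yaw": 0}, {"x": 0, "y": 0, "z": 0, "yaw": 0}], force=8)

```text
time_s: 16.7
eef_pos: [0.5876, -0.2182, 0.2735]
tool_rot: [0.999, 0.05, -0.0, 0.0]
wrist_force: [3.9, -1.4, -0.8]
finger_gap: 0.156
grasp_force: 8.0
```

```bash
python3 -c "
from h import *
q=tilt(w=.078)"
```

```text
[ 0.5876 -0.2182  0.2735] 2616 pitch 6.0 roll -0.14 z0 -0.1956 rms 0.0012 ((-26.64520263671875, -0.00748443603515625), (181.111328125, 155.9108123779297), 0.020382361486554146) [-0.117 -0.078] [0.064 0.078]
```

Call:
drive_tool(moves=[{"x": 0.4, "y": 0, "z": -1, "yaw": 0}, {"x": 0.4, "y": 0, "z": -1, "yaw": 0}, {"x": 0.3, "y": 0, "z": -1, "yaw": 0}, {"x": 0.3, "y": 0, "z": -1, "yaw": 0}, {"x": 0.3, "y": 0.1, "z": -1, "yaw": 0}, {"x": 0, "y": 0, "z": 0, "yaw": 0}])

```text
time_s: 17.35
eef_pos: [0.5891, -0.2181, 0.2689]
tool_rot: [0.999, 0.05, -0.0, 0.0]
wrist_force: [0.2, 1.3, 3.9]
finger_gap: 0.16
grasp_force: 8.0
```

```bash
python3 -c "
from h import *
q=tilt(w=.078)"
```

```text
[ 0.5891 -0.2181  0.2689] 2643 pitch 3.8 roll -0.08 z0 -0.1954 rms 0.0012 ((-20.763023376464844, -0.1414947509765625), (201.2384490966797, 155.7030792236328), 0.09947159886360168) [-0.122 -0.078] [0.08  0.078]
```

Call:
drive_tool(moves=[{"x": 0, "y": 0, "z": 0, "yaw": 0}, {"x": 0, "y": 0, "z": 0, "yaw": 0}, {"x": 0, "y": 0, "z": 0, "yaw": 0}, {"x": 0, "y": 0, "z": 0, "yaw": 0}, {"x": 0, "y": 0, "z": 10, "yaw": 0}, {"x": 0, "y": 0, "z": 15, "yaw": 0}, {"x": 0, "y": 0, "z": 15, "yaw": 0}, {"x": 10, "y": 1, "z": 0, "yaw": 0}, {"x": 20, "y": 2, "z": 0, "yaw": 0}, {"x": 10, "y": 1, "z": 0, "yaw": 0}], jaw=40)

```text
time_s: 18.4
eef_pos: [0.6306, -0.2136, 0.3093]
tool_rot: [0.999, 0.051, 0.001, -0.0]
wrist_force: [0.3, 0.7, -0.1]
finger_gap: 0.458
grasp_force: 0.0
```

Call:
drive_tool(moves=[{"x": 0, "y": 0, "z": 0, "yaw": 0}, {"x": 0, "y": 0, "z": 0, "yaw": 0}, {"x": 0, "y": 0, "z": 0, "yaw": 0}, {"x": 0, "y": 0, "z": 0, "yaw": 0}, {"x": 0, "y": 0, "z": -15, "yaw": 0}, {"x": 0, "y": 0, "z": -15, "yaw": 0}, {"x": 0, "y": 0, "z": -10, "yaw": 0}, {"x": 0, "y": 0, "z": -3, "yaw": 0}, {"x": 0, "y": 0, "z": 0, "yaw": 0}], jaw=2)

```text
time_s: 19.3
eef_pos: [0.629, -0.2141, 0.2649]
tool_rot: [0.999, 0.05, -0.001, -0.0]
wrist_force: [0.3, -0.9, -0.5]
finger_gap: 0.025
grasp_force: 0.0
```

```bash
python3 -c "
from h import *
q=tilt(w=.078)
save('s7.png',cv2.resize(q[190:340,160:310],(600,600)))"
```

```text
[ 0.629  -0.2141  0.2649] 2132 pitch 3.73 roll -0.14 z0 -0.1888 rms 0.0012 ((-50.77288055419922, -0.10235595703125), (178.77774047851562, 155.54241943359375), 0.12945130467414856) [-0.14  -0.078] [0.039 0.078]
```

View pics/s7.png

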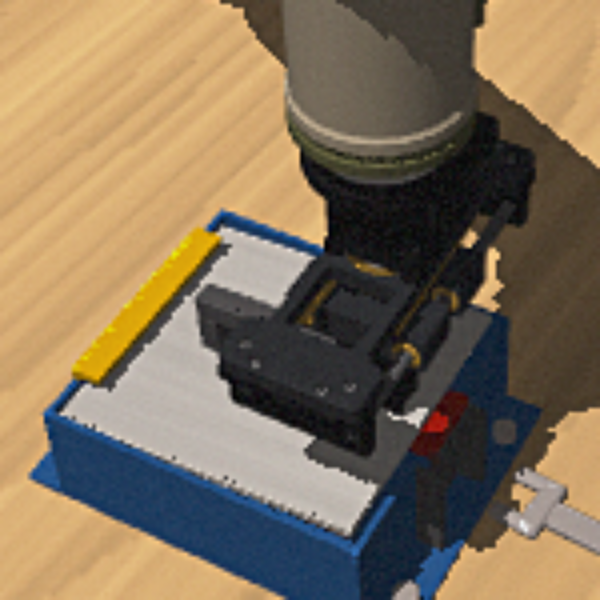

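The picture shows the lid resting on the catch at 3.7°, with the closed fingers over its +x end next to the catch at (437,420). I'll press down.

Call:
drive_tool(moves=[{"x": 0, "y": 0, "z": -3, "yaw": 0}, {"x": 0, "y": 0, "z": -3, "yaw": 0}, {"x": 0, "y": 0, "z": -2, "yaw": 0}, {"x": 0, "y": 0, "z": -2, "yaw": 0}, {"x": 0, "y": 0, "z": -2, "yaw": 0}, {"x": 0, "y": 0, "z": 0, "yaw": 0}])

```text
time_s: 19.95
eef_pos: [0.629, -0.2141, 0.2533]
tool_rot: [0.999, 0.05, -0.0, -0.0]
wrist_force: [-0.3, 0.4, 0.2]
finger_gap: 0.024
grasp_force: 0.0
```

Call:
drive_tool(moves=[{"x": 0, "y": 0, "z": -2, "yaw": 0}, {"x": 0, "y": 0, "z": -2, "yaw": 0}, {"x": 0, "y": 0, "z": 0, "yaw": 0}, {"x": 0, "y": 0, "z": 0, "yaw": 0}])

```text
time_s: 20.35
eef_pos: [0.6292, -0.2141, 0.2498]
tool_rot: [0.999, 0.05, -0.0, -0.0]
wrist_force: [0.1, -0.9, 0.6]
finger_gap: 0.026
grasp_force: 0.0
```

Call:
drive_tool(moves=[{"x": 0, "y": 0, "z": -2, "yaw": 0}, {"x": 0, "y": 0, "z": -1, "yaw": 0}, {"x": 0, "y": 0, "z": -1, "yaw": 0}, {"x": 0, "y": 0, "z": 0, "yaw": 0}, {"x": 0, "y": 0, "z": 0, "yaw": 0}])

```text
time_s: 20.85
eef_pos: [0.6294, -0.214, 0.2487]
tool_rot: [0.999, 0.05, 0.0, 0.001]
wrist_force: [-10.8, 2.6, 21.1]
finger_gap: 0.022
grasp_force: 10.4
```

```bash
python3 -c "
from h import *
q=tilt(w=.078)"
```

```text
[ 0.6294 -0.214   0.2487] 2102 pitch -0.06 roll -0.1 z0 -0.1828 rms 0.0013 ((-47.62973403930664, -0.01978302001953125), (155.88890075683594, 184.68946838378906), 89.95547485351562) [-0.14  -0.078] [0.045 0.078]
```

Call:
drive_tool(moves=[{"x": 0, "y": 0, "z": 5, "yaw": 0}, {"x": 0, "y": 0, "z": 20, "yaw": 0}, {"x": 0, "y": 0, "z": 40, "yaw": 0}, {"x": 0, "y": 0, "z": 45, "yaw": 0}, {"x": -30, "y": 30, "z": 40, "yaw": 0}, {"x": -30, "y": 40, "z": 0, "yaw": 0}, {"x": -30, "y": 40, "z": 0, "yaw": 0}, {"x": -30, "y": 40, "z": 0, "yaw": 0}, {"x": 0, "y": 40, "z": 0, "yaw": 0}, {"x": 0, "y": 20, "z": 0, "yaw": 0}])

```text
time_s: 21.9
eef_pos: [0.5124, -0.0048, 0.3909]
tool_rot: [0.999, 0.052, 0.001, 0.0]
wrist_force: [-0.2, 0.2, -0.0]
finger_gap: 0.022
grasp_force: 0.0
```

Call:
drive_tool(moves=[{"x": 0, "y": 40, "z": 0, "yaw": 0}, {"x": 0, "y": 40, "z": 0, "yaw": 0}, {"x": 0, "y": 20, "z": 0, "yaw": 0}, {"x": 0, "y": 0, "z": 0, "yaw": 0}, {"x": 0, "y": 0, "z": 0, "yaw": 0}])

```text
time_s: 22.4
eef_pos: [0.5135, 0.0914, 0.3901]
tool_rot: [0.999, 0.051, 0.0, 0.0]
wrist_force: [0.1, -0.9, 0.2]
finger_gap: 0.022
grasp_force: 0.0
```

```bash
python3 - <<'E'
from h import *
q,V=grab("scene"); c=np.array([.5635,-.2212,0]); a=np.radians(5.7); R=np.array([[np.cos(a),-np.sin(a)],[np.sin(a),np.cos(a)]])
L=V-c; L=np.dstack([L[...,:2]@R,L[...,2]]); h=cv2.cvtColor(q,cv2.COLOR_RGB2HSV).astype(int)
m=(abs(L[...,0])<.088)&(abs(L[...,1])<.076)&(L[...,2]>.05)&(L[...,2]<.09)&(h[...,1]<60); P=L[m]
for _ in range(8):
    k=np.linalg.lstsq(np.c_[P[:,:2],np.ones(len(P))],P[:,2],rcond=None)[0]; r=P[:,2]-P[:,:2]@k[:2]-k[2]; P=P[abs(r)<max(.004,2*r.std())]
print("tilt rad",k[:2],"top z",k[2],len(P))
# catch: compare red in initial and now
b=np.load("d.npz")
for n,im,X in(("before",b["q"],b["V"]),("now",q,V)):
    P=sel(X,im,(.6,-.28),(.7,-.15),.06,.1,red); l=(P[:,:2]-c[:2])@R; print(n,len(P),l.mean(0),np.percentile(l[:,0],[3,97]),P[:,2].mean())
save('s8.png',cv2.resize(q[200:350,160:310],(600,600)))
E
```

```text
tilt rad [ 0.00048115 -0.00117871] top z 0.06595036421922919 3780
before 99 [ 0.09564246 -0.00350751] [0.08896699 0.10147771] 0.08055269932784075
now 96 [ 0.09551334 -0.00292846] [0.08870428 0.10151824] 0.08041617977355447
```

View pics/s8.png

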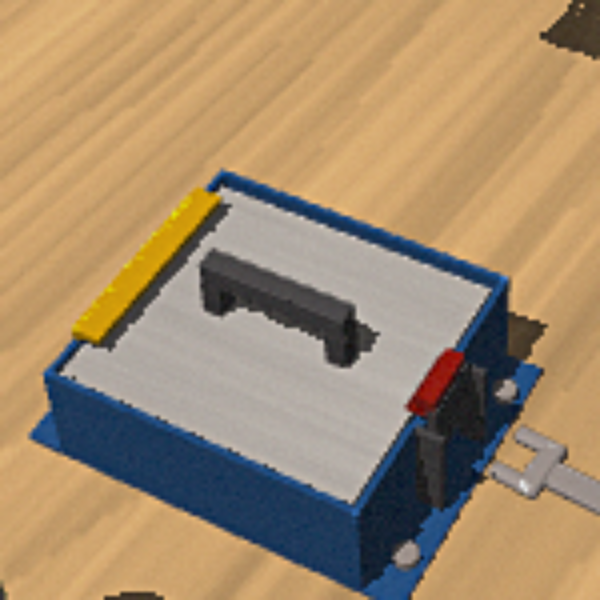

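The picture shows the lid level and home in the box. Its top measures 66.0 mm and its tilt is about 0.001 rad. The catch at (437,380) is back in its original place over the lid, so I'll hand in.

```bash
python3 -c "
from station import arm
print(arm.close_job())"
```

```text
the job is handed in; nothing more can be done
None
```

I handed the job in at about 22 s of robot time: the big tube lies flat beside the small tubes, and the lid is level on the seat with the catch back over it; no verdict came back.

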